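# Load a radish into the turning slicer

## Robot

A 6-joint arm with a two-finger parallel gripper is mounted at the origin on the work surface. World frame = base frame: x ahead of the robot, y to its left, z up, the work surface at z = 0. Lengths are in m, angles in rad, forces in N, time in s.
With the tool pointing down it reaches from about 0.3 to 0.95 m from the base axis. Payload 3.1 kg.
Tool frame: the origin (TCP) lies at the very end of the fingers, on their centre line; the grasp point (between the pads) lies 19 mm behind it (tcp_to_grasp is the distance from the TCP to the grasp point, in m); y points along the fingers, x is the direction in which the jaws open and shut, and the axes are right-handed (so a half turn about y gives the same grasp; the last joint's range is limited). The gripper opens to 85 mm and grips with 20 to 120 N. Pads are 22 mm wide; open, the fingers measure 114 mm over their backs; the gripper's body (76 mm by 85 mm) begins 54 mm behind the grasp point. The pads swing forward as they close: fully open they stand 13 mm farther back than shut.
Start: joints at [1.244, 0.308, 1.634, -0, 1.2, -0.07], TCP at [0.159, 0.605, 0.231] pointing down, gripper open.
Joint ranges: [-3.06, 3.06], [-0.79, 1.96], [0.05, 2.63], [-1.19, 4.34], [0.05, 2.64], [-2.94, 2.94]. Speed limits (rad/s): [2.79, 2.79, 3.14, 3.14, 3.14, 3.14].

## Interface

Orientations are given as a unit quaternion [w, x, y, z].
In Python, from station import * gives the robot as it stands. The module is installed in compiled form; this text tells all that it offers.
- The arm moves only by the shell command python3 -m pendant 'ROWS' [OPENING] [FORCE]. ROWS is JSON, a list of rows, each an object of numbers: "tx", "ty", "tz": the shift along the tool's x, y, z in mm; "ax", "ay", "az": the turn, a rotation vector about the tool's x, y, z in degrees. A call has 1 to 12 rows; each row shifts and turns the commanded pose from where the row before left it, along the tool's axes as they then stand; what a row does not reach is not made up. A row lasts 1/8 s, in which the tool goes at most 62.5 mm and 10.7 degrees, less where a joint would pass 70% of its speed; a pose out of reach is approached as far as the arm can. A call with a gripper value outside its range is refused whole. OPENING is the finger opening in mm, from 0 to 85.4, set as the call begins (- or left out, the last holds). The fingers move at their own pace and stop on an object; FORCE is the grip in N (left out, the last holds). Time passes only in rows, so rows that do not move let the fingers close. It gives the time, the measured TCP pose, the force and the opening at its end, in the units of the state.
- sense(): the state, without advancing time (a new reading comes with each control period).
- camera(name): name is "side" or "top" or "wrist"; returns a dict with "pixels" (420x560x3 uint8, red, green, blue), "z_map" (420x560 float32, m along the optical axis (not along the pixel's ray), 0 where there is no reading), "fx", "fy", "cx", "cy" (pixels), "pose" (4x4, takes a point from camera to world coordinates). Camera axes: x right, y down, z forward; pixel columns grow to the right and rows downward; lengths in m; the calibration is good to about 2 mm. The wrist camera is an equidistant fisheye: a pixel r from the principal point sees the ray r / f radians off the axis. A picture is of the moment at which its call begins.
- job_done(): hands the job in, once; it reports no verdict.
The state is a dict: "clock": time; "joint_pos": joint angles; "qd": joint speeds; "joint_efforts": joint torques, N m; "position": TCP position; "tcp_rot": TCP orientation; "contact_force": force on the tool from outside, world axes, zero at the start; "wrist_torque": the same for the moment, N m; "grip_width": opening from 0.0 (shut) to 1.0 (fully open).
Only numpy, scipy, OpenCV 4.12 (cv2) and the standard library are available. Lean on these libraries where they do the work, as an engineer would, in place of code of your own. Each camera call takes 0.05 s, during which the arm holds its last target.

## Task

Load the hand-cranked vegetable slicer: draw its pusher all the way back, then take the thick white radish from the tray and lower it lengthways onto the two V-shaped saddles, keeping hold of it until it is bedded in both of them and only then letting go. Finally slide the pusher up against the end of the radish until the radish is held snugly, without play, between the pusher and the blade plate, and let go of everything. Leave the cucumber lying where it is in the tray.

Things in the scene. Friction and masses are not known exactly. Their poses are not given: they have to be found in the camera images.
- slicer: White plastic hand-cranked vegetable slicer standing fixed on the table, yawed up to 0.25 rad; it is either to the left or to the right of the robot's x axis. Origin: on the table under the middle of the cradle; z up. Its long axis is y. Base slab 130 mm wide (x), from y -205 to +130, top at z 12 mm. At its +y end stands the blade plate, 110 mm wide, 115 mm tall, its inner face at y = +74 mm, with a crank outside it. The cradle is in the middle and the pusher at the -y end.
- cradle: The two bare-metal saddles of the slicer, same origin and axes as the slicer. Each is a V of 90 degrees (open upwards), 14 mm thick along y, at y = -34 and y = +34 mm, with a 54 mm gap between them that is free down to the base slab at z 12 mm, for the fingers. V bottoms at z 29 mm, tips of the Vs at z 57 mm and x +-28 mm (outer posts to x +-34 mm).
- cradle_mid (a point): Point midway between the saddles, 66 mm above the table, on the line along which the axis of the bedded radish lies (parallel to the slicer's y). Axes as the slicer's.
- pusher (a joint): Position of the pusher on the bed, m: 0 = fully drawn back (stop), growing as it slides to the slicer's +y, towards the blade plate; hard stop at 0.095. Starts at 0.05 to 0.09. The pusher's flat front face (60 mm wide, up to z 94 mm) lies at slicer y = -136 mm + value; with a radish pressed against the blade plate it stops at 0.090. It slides stiffly (about 2 N) and stays where it is left.
- pusher_handle (a point): Point in the pusher's upright black handle, on its centre line, 120 mm above the table, moving with the pusher. The handle is a block 24 mm (x) by 36 mm (y), from z 94 to z 142 mm, 30 mm behind the front face (centre). Grip it from above. Axes as the slicer's.
- tray: Cream plastic tray, fixed, 280 mm (x) by 240 mm (y) outside, walls 5 mm thick and 45 mm high, floor 5 mm thick. Origin: middle of its underside. Yawed up to 0.25 rad, on the opposite side of the robot's x axis from the slicer. The radish and the cucumber lie side by side in it, roughly along its y, about 110 mm apart; either may be the nearer.
- radish: White piece of radish, a cylinder 52 mm in diameter and 120 mm long with flat ends, about 0.25 kg, lying down in the tray. Origin: its middle; its y axis runs along its length. Either end may go first.
- cucumber: Bystander: green cucumber, 32 mm in diameter and 150 mm long, lying in the tray. Origin: its middle; y along its length.
Not all that is in view belongs to the job. What is shaped like the radish but purple, turquoise or yellow is not meant.

How it is judged:
On the way, in this order (a step that is already met when the one before it is completed fails the run):
1. The pusher is drawn back to within 12 mm of its rear stop (value of joint pusher below 0.012 m), for 0.1 s.
2. Fingers still on it, the radish rests in the saddles: axis within 7 mm of the cradle line, within 20 mm of the middle lengthwise, parallel within 0.1 rad, pusher still under 0.03 (x of radish in the frame of cradle_mid between -0.007 and 0.007 m and z of radish in the frame of cradle_mid between -0.005 and 0.007 m and y of radish in the frame of cradle_mid between -0.02 and 0.02 m and angle between the y axis of radish and the y axis of slicer, either way round below 0.1 rad and contact force between radish and cradle above 0.3 N and contact force between the fingers and radish above 0.5 N and value of joint pusher below 0.03 m), for 0.2 s.
At the end, for the whole second after the job is handed in: The radish lies bedded in both saddles (axis within 4 mm of the cradle line sideways and in height, parallel within 0.06 rad), its middle 6 to 20 mm from the cradle's middle towards the blade plate; the pusher is at 0.085 or more, so that there is less than 5 mm of play; all at rest and released (x of radish in the frame of cradle_mid between -0.004 and 0.004 m and z of radish in the frame of cradle_mid between -0.004 and 0.004 m and y of radish in the frame of cradle_mid between 0.006 and 0.02 m and angle between the y axis of radish and the y axis of slicer, either way round below 0.06 rad and value of joint pusher above 0.085 m and linear speed of radish below 0.02 m/s and velocity of joint pusher between -0.01 and 0.01 m/s); the robot touches nothing.
It fails at once if The cucumber is moved by more than 40 mm (distance of cucumber from where it was at the start of the episode above 0.04 m).
It also fails if it takes over 70 s, if anything falls off the work surface, if the arm or the gripper's body presses on something with over 40 N, if the wrist force passes 120 N, or if a joint passes its speed limit or range.

## Working session

There is one attempt and no reset: what is moved stays moved. The work goes in short steps, Python scripts to look and compute and a shell command to move; the robot and the scene stay as the last step left them, time stands still between calls to the robot, and variables do not carry over. Pictures are saved under pics/ and viewed, and the job is handed in when it is done.

```bash
mkdir -p pics; python3 - <<'E'
from station import *
import cv2,numpy as np
s=sense()
for k,v in s.items(): print(k,np.round(v,4))
for n in ["top","side","wrist"]:
    c=camera(n); cv2.imwrite(f"pics/a_{n}.png",c["pixels"][:,:,::-1]); print(n,c["fx"],c["fy"],c["cx"],c["cy"]); print(np.round(c["pose"],3))
    np.savez(f"/tmp/a_{n}.npz",**c)
E
```

```text
clock 0.0
joint_pos [ 1.2443  0.309   1.6352  0.      1.1997 -0.0697]
qd [-0.0006 -0.0003  0.0002  0.0005  0.0003  0.001 ]
joint_efforts [-2.00000e-04 -4.15241e+01 -2.76670e+01 -2.00000e-04  1.02000e-02
 -0.00000e+00]
position [0.1585 0.6037 0.23  ]
tcp_rot [-0.5594  0.5604  0.4312 -0.4325]
contact_force [-0.6832 -0.2965 -0.1163]
wrist_torque [ 0.0022  0.0515 -0.0023]
grip_width 0.9975
top 494.9366687502749 494.9366687502749 281.0584032551294 211.81139630453157
[[-0.011 -0.99   0.14   0.325]
 [-1.     0.01  -0.005 -0.041]
 [ 0.004 -0.14  -0.99   1.458]
 [ 0.     0.     0.     1.   ]]
side 499.18048599748425 499.18048599748425 287.41501441825176 210.38698518668957
[[ 0.72  -0.419  0.554 -0.121]
 [-0.694 -0.42   0.584 -0.731]
 [-0.012 -0.805 -0.593  0.776]
 [ 0.     0.     0.     1.   ]]
wrist 325.19226210127806 325.19226210127806 281.5248579423042 215.12017290013188
[[ 0.252  0.914  0.318  0.076]
 [ 0.968 -0.237 -0.085  0.626]
 [-0.003  0.329 -0.944  0.373]
 [ 0.     0.     0.     1.   ]]
```

View pics/a_top.png

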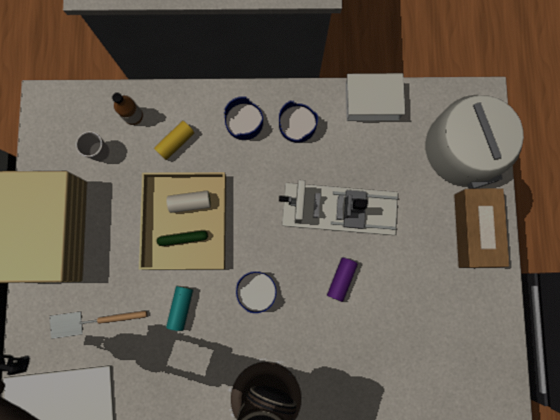

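View pics/a_side.png

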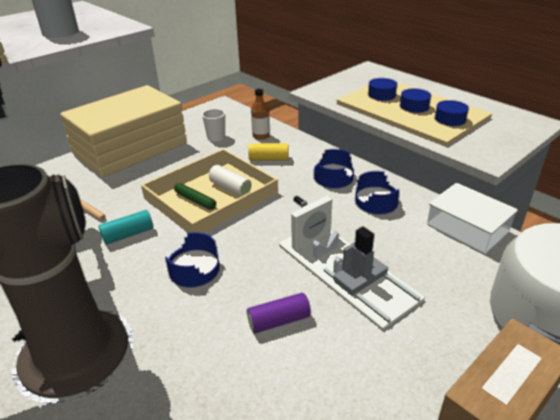

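View pics/a_wrist.png

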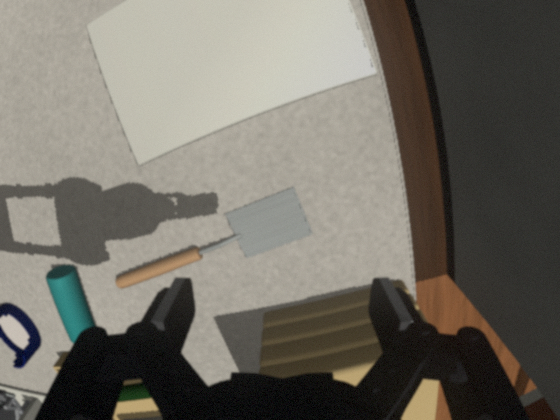

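Top view: the tray (142-225,175-270) has the white radish at (188,202) and the cucumber at (182,238). The slicer is at (285-398,185-233), blade plate to the left (world +y), black handle at (358,203). I'll measure next.

```bash
cat > h.py <<'E'
import numpy as np,cv2
def load(f): return dict(np.load(f))
def cloud(c):
    h,w=c["z_map"].shape
    u,v=np.meshgrid(np.arange(w),np.arange(h)); z=c["z_map"].astype(float)
    P=np.stack([(u-c["cx"])/c["fx"]*z,(v-c["cy"])/c["fy"]*z,z],-1)
    W=P@c["pose"][:3,:3].T+c["pose"][:3,3]; W[z==0]=np.nan
    return W
E
python3 - <<'E'
from h import *
c=load("/tmp/a_top.npz"); W=cloud(c); img=c["pixels"]
hsv=cv2.cvtColor(img,cv2.COLOR_RGB2HSV)
print("table z",np.nanmedian(W[250:280,300:320,2]), W[300:320,400:430,2].mean())
s=img[165:280,130:410,::-1]
cv2.imwrite("pics/top_zoom.png",cv2.resize(s,None,fx=2.85,fy=2.85,interpolation=cv2.INTER_CUBIC))
# heights
Z=W[165:280,130:410,2]; hm=np.clip(Z/0.15*255,0,255).astype(np.uint8)
cv2.imwrite("pics/top_h.png",cv2.resize(cv2.applyColorMap(hm,cv2.COLORMAP_JET),None,fx=2.85,fy=2.85,interpolation=cv2.INTER_NEAREST))
np.set_printoptions(linewidth=250)
for v in (203,210): print(v,[(u,*(np.round(W[v,u]*1000).astype(int))) for u in range(282,402,4)])
print([(u,*(np.round(W[202,u]*1000).astype(int))) for u in range(140,230,4)])
E
```

```text
table z -0.00027345244566889804 nan
203 [(282, np.int64(558), np.int64(-51), np.int64(0)), (286, np.int64(557), np.int64(-63), np.int64(11)), (290, np.int64(545), np.int64(-73), np.int64(80)), (294, np.int64(547), np.int64(-85), np.int64(70)), (298, np.int64(539), np.int64(-94), np.int64(121)), (302, np.int64(540), np.int64(-106), np.int64(114)), (306, np.int64(555), np.int64(-122), np.int64(14)), (310, np.int64(556), np.int64(-134), np.int64(9)), (314, np.int64(556), np.int64(-146), np.int64(10)), (318, np.int64(552), np.int64(-156), np.int64(32)), (322, np.int64(555), np.int64(-170), np.int64(11)), (326, np.int64(555), np.int64(-181), np.int64(13)), (330, np.int64(554), np.int64(-193), np.int64(19)), (334, np.int64(555), np.int64(-205), np.int64(11)), (338, np.int64(551), np.int64(-214), np.int64(35)), (342, np.int64(550), np.int64(-225), np.int64(39)), (346, np.int64(549), np.int64(-236), np.int64(47)), (350, np.int64(541), np.int64(-240), np.int64(95)), (354, np.int64(535), np.int64(-246), np.int64(132)), (358, np.int64(534), np.int64(-255), np.int64(142)), (362, np.int64(534), n
[... 2695 characters left out ...]
230), np.int64(57)), (188, np.int64(554), np.int64(218), np.int64(61)), (192, np.int64(555), np.int64(207), np.int64(57)), (196, np.int64(554), np.int64(195), np.int64(59)), (200, np.int64(554), np.int64(184), np.int64(58)), (204, np.int64(555), np.int64(173), np.int64(52)), (208, np.int64(556), np.int64(163), np.int64(46)), (212, np.int64(563), np.int64(157), np.int64(4)), (216, np.int64(562), np.int64(144), np.int64(8)), (220, np.int64(563), np.int64(133), np.int64(1)), (224, np.int64(556), np.int64(117), np.int64(43)), (228, np.int64(563), np.int64(110), np.int64(-1))]<stdin>:8: RuntimeWarning: invalid value encountered in cast
<stdin>:11: RuntimeWarning: invalid value encountered in cast
```

View pics/top_zoom.png

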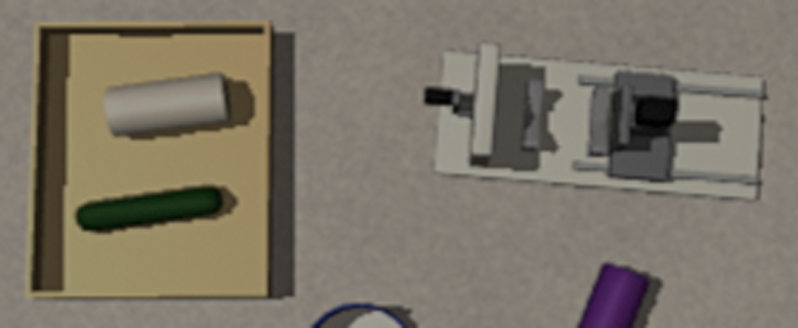

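View pics/top_h.png

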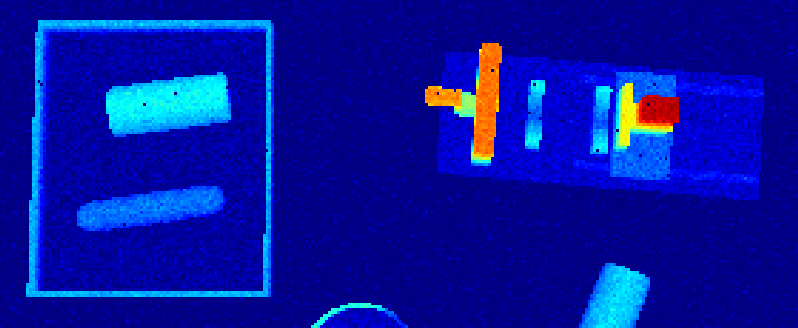

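```bash
cat >> h.py <<'E'
def ray(c,u,v,z):
    d=c["pose"][:3,:3]@np.array([(u-c["cx"])/c["fx"],(v-c["cy"])/c["fy"],1.]); o=c["pose"][:3,3]
    return o+d*(z-o[2])/d[2]
E
python3 - <<'E'
from h import *
c=load("/tmp/a_top.npz"); W=cloud(c); img=c["pixels"]
g=cv2.cvtColor(img,cv2.COLOR_RGB2GRAY).astype(float)
# slab edges by gradient, subpixel
def edge(prof):  # position of max |grad|
    d=np.abs(np.gradient(cv2.GaussianBlur(prof.reshape(1,-1),(5,1),0).ravel())); i=d[1:-1].argmax()+1
    a,b,e=d[i-1],d[i],d[i+1]; den=a-2*b+e
    return i+(0.5*(a-e)/den if den else 0)
up=[];lo=[];rt=[]
import sys
for u in list(range(308,328))+list(range(372,394)):
    x=round(186+(u-308)*6/88)
    up.append(ray(c,u,x-4+edge(g[x-4:x+5,u]),.012)[:2]); 
    x=round(228+(u-308)*6/88)
    lo.append(ray(c,u,x-4+edge(g[x-4:x+5,u]),.012)[:2])
for v in range(196,228): rt.append(ray(c,393+edge(g[v,393:403]),v,.012)[:2])
def fit(p):
    p=np.array(p,np.float32); r=cv2.fitLine(p,cv2.DIST_HUBER,0,.01,.01).ravel(); res=(p-r[2:])@[-r[1],r[0]]
    print("dir",r[:2],"pt",r[2:],"ang deg",np.degrees(np.arctan2(r[1],r[0])),"rms",res.std()); return r
U,L,R=map(fit,(up,lo,rt))
# plate top & handle top & radish
def rect(m,name,z=None):
    P=W[m][:,:2]; r=cv2.minAreaRect(P.astype(np.float32)*1000); print(name,m.sum(),"median",np.nanmedian(W[m],0),r)
vv,uu=np.mgrid[:420,:560]
rect((W[...,2]>.133)&(uu>345)&(uu<375)&(vv>190)&(vv<220),"handle")
rect((W[...,2]>.106)&(W[...,2]<.125)&(uu>290)&(uu<308)&(vv>170)&(vv<225),"plate")
rect((W[...,2]>.085)&(W[...,2]<.10)&(uu>340)&(uu<356)&(vv>185)&(vv<225),"pusherface")
m=(W[...,2]>.03)&(uu>160)&(uu<216)&(vv>184)&(vv<217); rect(m,"radish")
P=W[m]; x=P-P.mean(0); 
m2=m&(W[...,2]>.048); pc,ev,_=cv2.PCACompute2(P[:,:2].astype(np.float32),None); print(pc,ev)
m=(hsv:=cv2.cvtColor(img,cv2.COLOR_RGB2HSV)); m=(m[...,1]>100)&(m[...,0]>40)&(m[...,0]<85)&(uu<225)&(vv<270)&(uu>142)&(vv>190); rect(m,"cuke")
for s,(u0,u1) in (("sad+",(310,321)),("sad-",(332,344))):
    mm=(W[...,2]>.044)&(uu>u0)&(uu<u1)&(vv>180)&(vv<225); rect(mm,s)
E
```

```text
dir [0.06632066 0.9977984 ] pt [ 0.5967379  -0.23570928] ang deg 86.19731 rms 0.0021108307
dir [0.09280109 0.9956847 ] pt [ 0.47350124 -0.254245  ] ang deg 84.675224 rms 0.0024830333
dir [ 0.9947786  -0.10205676] pt [ 0.51463526 -0.38439155] ang deg -5.8576202 rms 0.0029504644
handle 118 median [ 0.53376734 -0.26315454  0.14111551] ((535.1742553710938, -263.95068359375), (33.868011474609375, 25.004484176635742), 85.20392608642578)
plate 290 median [ 0.55045208 -0.10070321  0.11441918] ((551.1451416015625, -93.51738739013672), (36.578617095947266, 109.30799102783203), 85.45858764648438)
pusherface 93 median [ 0.5358343  -0.23966911  0.09265653] ((537.4910888671875, -244.7704620361328), (21.791969299316406, 60.05576705932617), 83.74259948730469)
radish 746 median [0.5577114  0.21841721 0.0523666 ] ((561.0462036132812, 219.57484436035156), (50.45924758911133, 121.97114562988281), 7.011779308319092)
[[0.5584459 0.2181896]] [[-0.12732954  0.99186045]
 [ 0.99186045  0.12732954]]
cuke 456 median [0.45355638 0.23796415 0.03436632] ((455.10321044921875, 240.04513549804688), (24.112138748168945, 144.2814178466797), 8.72132396697998)
sad+ 65 median [ 0.5322547  -0.15237234  0.05133737] ((545.741943359375, -152.21180725097656), (14.25660514831543, 67.50898742675781), 84.47753143310547)
sad- 68 median [ 0.5537395  -0.2195406   0.05085026] ((539.0223999023438, -219.91729736328125), (13.293774604797363, 66.44580078125), 85.57820129394531)
```

```bash
cat > t.py <<'E'
# usage: plan(target xyz in m, yaw of jaw axis in deg) -> total shift in tool frame (mm) + turn
import numpy as np
from scipy.spatial.transform import Rotation as R
from station import sense
def rot(s): 
    q=s["tcp_rot"]; return R.from_quat([q[1],q[2],q[3],q[0]])
def plan(p,yaw):
    s=sense(); r=rot(s); M=r.as_matrix()
    x=np.array([np.cos(np.radians(yaw)),np.sin(np.radians(yaw)),0])
    if x@M[:,0]<0: x=-x
    y=np.array([0,0,-1.]); T=np.stack([x,y,np.cross(x,y)],1)
    d=(np.array(p)-s["position"])*1000
    print("t",round(s["clock"],2),"pos",np.round(s["position"],4),"grip",round(s["grip_width"]*85.4,1),"F",np.round(s["contact_force"],1))
    print("axes x",np.round(M[:,0],3),"y",np.round(M[:,1],3),"z",np.round(M[:,2],3))
    print("turn first rotvec deg",np.round((r.inv()*R.from_matrix(T)).as_rotvec(degrees=True),2))
    print("shift before turn (old axes)",np.round(M.T@d,1)," after turn (new axes)",np.round(T.T@d,1))
E
python3 -c "
from t import *
plan([.535,-.264,.2],-5)"
```

```text
t 0.15 pos [0.1585 0.6039 0.2303] grip 85.7 F [0.6 0.4 0.7]
axes x [ 0.254  0.967 -0.002] y [-0.001 -0.002 -1.   ] z [-0.967  0.254  0.   ]
turn first rotvec deg [ 7.000e-02  8.029e+01 -9.000e-02]
shift before turn (old axes) [-743.8   31.6 -584.5]  after turn (new axes) [ 450.7   30.3 -831.8]
```

```bash
python3 -m pendant '[{"ay":10},{"ay":10},{"ay":10},{"ay":10},{"ay":10},{"ay":10},{"ay":10},{"ay":10}]' 85
python3 -m pendant '[{"tx":28,"tz":-52},{"tx":28,"tz":-52},{"tx":28,"tz":-52},{"tx":28,"tz":-52},{"tx":28,"tz":-52},{"tx":28,"tz":-52},{"tx":28,"tz":-52},{"tx":28,"tz":-52}]'
python3 -c "
from t import *
plan([.535,-.264,.2],-5)"
```

```text
t 0.15 pos [0.1585 0.6039 0.2303] grip 85.7 F [0.6 0.4 0.7]
axes x [ 0.254  0.967 -0.002] y [-0.001 -0.002 -1.   ] z [-0.967  0.254  0.   ]
turn first rotvec deg [ 7.000e-02  8.029e+01 -9.000e-02]
shift before turn (old axes) [-743.8   31.6 -584.5]  after turn (new axes) [ 450.7   30.3 -831.8]invalid input
invalid input
```

```bash
python3 -m pendant '[{"tx":0,"ty":0,"tz":0,"ax":0,"ay":10,"az":0}]' 85; python3 -m pendant '[{"ay":10.0}]'
```

```text
clock: 0.28
position: [0.1586, 0.6041, 0.2306]
tcp_rot: [-0.596, 0.597, 0.38, -0.38]
contact_force: [-0.4, 1.2, -0.6]
grip_width: 0.993invalid input
```

```bash
cd /tmp; python3 -m pendant '[{"ay":10}]' - -; python3 -m pendant --help|head -20; ls .
```

```text
h.py
pics
t.pyinvalid input
invalid input: not JSON, or not a number
```

All six keys are needed per row.

```bash
python3 -m pendant '[{"tx":0,"ty":0,"tz":0,"ax":0,"ay":10,"az":0},{"tx":0,"ty":0,"tz":0,"ax":0,"ay":10,"az":0},{"tx":0,"ty":0,"tz":0,"ax":0,"ay":10,"az":0},{"tx":0,"ty":0,"tz":0,"ax":0,"ay":10,"az":0},{"tx":0,"ty":0,"tz":0,"ax":0,"ay":10,"az":0},{"tx":0,"ty":0,"tz":0,"ax":0,"ay":10,"az":0},{"tx":0,"ty":0,"tz":0,"ax":0,"ay":10,"az":0}]' 85
python3 -m pendant '[{"tx":28,"ty":0,"tz":-52,"ax":0,"ay":0,"az":0},{"tx":28,"ty":0,"tz":-52,"ax":0,"ay":0,"az":0},{"tx":28,"ty":0,"tz":-52,"ax":0,"ay":0,"az":0},{"tx":28,"ty":0,"tz":-52,"ax":0,"ay":0,"az":0},{"tx":28,"ty":0,"tz":-52,"ax":0,"ay":0,"az":0},{"tx":28,"ty":0,"tz":-52,"ax":0,"ay":0,"az":0},{"tx":28,"ty":0,"tz":-52,"ax":0,"ay":0,"az":0},{"tx":28,"ty":0,"tz":-52,"ax":0,"ay":0,"az":0}]'
python3 -c "
from t import *
plan([.535,-.264,.2],-5)"
```

```text
clock: 1.15
position: [0.1587, 0.6041, 0.2307]
tcp_rot: [-0.706, 0.707, -0.031, 0.031]
contact_force: [-0.5, 0.3, 0.0]
grip_width: 0.992
clock: 2.15
position: [0.3482, 0.1698, 0.2313]
tcp_rot: [0.707, -0.706, 0.029, -0.029]
contact_force: [0.2, -0.6, -0.5]
grip_width: 0.993
t 2.15 pos [0.3482 0.1698 0.2313] grip 84.8 F [ 0.2 -0.6 -0.5]
axes x [ 0.997 -0.082  0.001] y [ 0.001  0.    -1.   ] z [0.082 0.997 0.   ]
turn first rotvec deg [-0.02  0.32  0.05]
shift before turn (old axes) [ 221.6   31.4 -417.1]  after turn (new axes) [ 223.9   31.3 -415.8]
```

```bash
python3 -m pendant '[{"tx":28,"ty":0,"tz":-52,"ax":0,"ay":0,"az":0},{"tx":28,"ty":0,"tz":-52,"ax":0,"ay":0,"az":0},{"tx":28,"ty":0,"tz":-52,"ax":0,"ay":0,"az":0},{"tx":28,"ty":0,"tz":-52,"ax":0,"ay":0,"az":0},{"tx":28,"ty":0,"tz":-52,"ax":0,"ay":0,"az":0},{"tx":28,"ty":0,"tz":-52,"ax":0,"ay":0,"az":0},{"tx":28,"ty":0,"tz":-52,"ax":0,"ay":0,"az":0},{"tx":28,"ty":0,"tz":-52,"ax":0,"ay":0,"az":0},{"tx":0,"ty":0,"tz":0,"ax":0,"ay":0,"az":0}]'
python3 - <<'E'
from t import *
plan([.535,-.264,.101],-5)
from station import *
import cv2
c=camera("wrist"); np.savez("/tmp/b_wrist.npz",**c); cv2.imwrite("pics/b_wrist.png",c["pixels"][:,:,::-1]); print(np.round(c["pose"],3))
E
```

```text
clock: 3.28
position: [0.5377, -0.2653, 0.2305]
tcp_rot: [-0.706, 0.707, -0.03, 0.031]
contact_force: [-0.1, 0.5, 0.1]
grip_width: 0.998
t 3.27 pos [ 0.5377 -0.2653  0.2305] grip 85.2 F [-0.1  0.5  0.1]
axes x [ 0.996 -0.086  0.   ] y [ 0.    -0.001 -1.   ] z [ 0.086  0.996 -0.001]
turn first rotvec deg [0.05 0.06 0.01]
shift before turn (old axes) [ -2.8 129.5   1.1]  after turn (new axes) [ -2.8 129.5   1. ]
[[ 0.996 -0.079 -0.027  0.545]
 [-0.084 -0.941 -0.329 -0.18 ]
 [ 0.001  0.33  -0.944  0.373]
 [ 0.     0.     0.     1.   ]]
```

View pics/b_wrist.png

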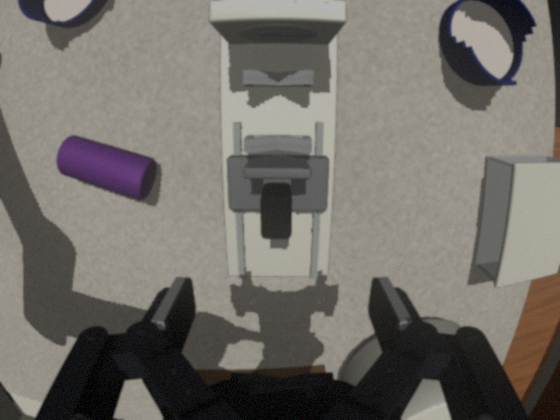

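Wrist view: slicer nearly upright in the picture, slab edges at columns ~221-232 / 330-345, saddles at rows 78 and 143, black handle at (277,210). I'll refine the slicer pose with it.

```bash
cat >> h.py <<'E'
def fdir(c,u,v):
    x=(np.asarray(u,float)-c["cx"])/c["fx"]; y=(np.asarray(v,float)-c["cy"])/c["fy"]; r=np.hypot(x,y)+1e-12
    return np.stack([np.sin(r)*x/r,np.sin(r)*y/r,np.cos(r)],-1)
def fray(c,u,v,z):
    d=fdir(c,u,v)@c["pose"][:3,:3].T; o=c["pose"][:3,3]
    return o+d*((z-o[2])/d[...,2])[...,None]
def fcloud(c):
    h,w=c["z_map"].shape; u,v=np.meshgrid(np.arange(w),np.arange(h)); d=fdir(c,u,v)
    P=d/d[...,2:]*c["z_map"][...,None]; W=P@c["pose"][:3,:3].T+c["pose"][:3,3]; W[c["z_map"]==0]=np.nan; return W
E
python3 - <<'E'
from h import *
c=load("/tmp/b_wrist.npz"); W=fcloud(c); g=cv2.cvtColor(c["pixels"],cv2.COLOR_RGB2GRAY).astype(float)
vv,uu=np.mgrid[:420,:560]
print("table",np.nanmedian(W[100:130,150:200].reshape(-1,3),0)[2])
def rect(m,n):
    P=W[m]; r=cv2.minAreaRect(P[:,:2].astype(np.float32)*1000); print(n,m.sum(),"medz",np.median(P[:,2]).round(4),np.round(r[0],1),np.round(r[1],1),round(r[2],2))
B=(uu>205)&(uu<350)
rect(B&(W[...,2]>.135)&(W[...,2]<.15)&(vv>170)&(vv<245),"handle top")
rect(B&(W[...,2]>.042)&(W[...,2]<.062)&(vv>62)&(vv<95),"sad+")
rect(B&(W[...,2]>.042)&(W[...,2]<.062)&(vv>130)&(vv<153),"sad-")
rect(B&(W[...,2]>.108)&(W[...,2]<.122)&(vv<40),"plate top")
rect(B&(W[...,2]>.085)&(W[...,2]<.1)&(vv>155)&(vv<182),"face")
# slab edges
def fit(p,n):
    p=np.array(p,np.float32); r=cv2.fitLine(p,cv2.DIST_HUBER,0,.01,.01).ravel()
    if r[1]<0: r[:2]*=-1
    print(n,"ang",np.degrees(np.arctan2(r[1],r[0])).round(2),"x at y=-.186",r[2]+r[0]/r[1]*(-.186-r[3]),"rms",((p-r[2:])@[-r[1],r[0]]).std()); return r
gb=cv2.GaussianBlur(g,(3,3),0); d=np.gradient(gb,axis=1)
l=[];rr=[]
for v in list(range(50,120))+list(range(220,270)):
    i=d[v,212:238].argmax()+212; l.append(fray(c,i,v,.012)[:2])
    i=d[v,322:350].argmin()+322; rr.append(fray(c,i,v,.012)[:2])
fit(l,"left");fit(rr,"right")
E
```

```text
table 0.00043778860311466383
handle top 1395 medz 0.1422 [ 533.1 -262.9] [35.8 23.8] 85.71
sad+ 651 medz 0.0521 [ 543.7 -151.3] [14.6 67.7] 84.79
sad- 643 medz 0.0519 [ 538. -219.] [14.9 67.8] 84.61
plate top 3164 medz 0.1152 [ 548.1 -100.8] [ 20.4 110.8] 84.9
face 957 medz 0.0942 [ 535.7 -239.5] [12.7 59.9] 84.76
left ang 84.75 x at y=-.186 0.47742623 rms 0.0002810343
right ang 84.71 x at y=-.186 0.60349554 rms 0.00031507705
```

```bash
python3 -c "
from t import *
plan([.5333,-.263,.103],-5.25)"
```

```text
t 3.33 pos [ 0.5367 -0.2629  0.2303] grip 85.1 F [-0.1  0.2 -1. ]
axes x [ 0.996 -0.085 -0.002] y [-0.001  0.001 -1.   ] z [0.085 0.996 0.001]
turn first rotvec deg [-0.05  0.38 -0.09]
shift before turn (old axes) [ -3.2 127.3  -0.5]  after turn (new axes) [ -3.4 127.3  -0.4]
```

```bash
python3 -m pendant '[{"tx":-3.5,"ty":30,"tz":0,"ax":0,"ay":0.3,"az":0},{"tx":0,"ty":40,"tz":0,"ax":0,"ay":0,"az":0},{"tx":0,"ty":35,"tz":0,"ax":0,"ay":0,"az":0},{"tx":0,"ty":22,"tz":0,"ax":0,"ay":0,"az":0},{"tx":0,"ty":0,"tz":0,"ax":0,"ay":0,"az":0},{"tx":0,"ty":0,"tz":0,"ax":0,"ay":0,"az":0}]'
python3 -m pendant '[{"tx":0,"ty":0,"tz":0,"ax":0,"ay":0,"az":0},{"tx":0,"ty":0,"tz":0,"ax":0,"ay":0,"az":0},{"tx":0,"ty":0,"tz":0,"ax":0,"ay":0,"az":0},{"tx":0,"ty":0,"tz":0,"ax":0,"ay":0,"az":0},{"tx":0,"ty":0,"tz":0,"ax":0,"ay":0,"az":0},{"tx":0,"ty":0,"tz":0,"ax":0,"ay":0,"az":0},{"tx":0,"ty":0,"tz":0,"ax":0,"ay":0,"az":0},{"tx":0,"ty":0,"tz":0,"ax":0,"ay":0,"az":0}]' 15 30
```

```text
clock: 4.08
position: [0.5339, -0.2606, 0.1054]
tcp_rot: [-0.706, 0.707, -0.03, 0.031]
contact_force: [0.7, 0.4, 0.1]
grip_width: 0.992
clock: 5.08
position: [0.5337, -0.2614, 0.1048]
tcp_rot: [-0.706, 0.707, -0.031, 0.031]
contact_force: [-0.6, 0.7, 5.4]
grip_width: 0.275
```

```bash
python3 -m pendant '[{"tx":0,"ty":-1,"tz":-6,"ax":0,"ay":0,"az":0},{"tx":0,"ty":0,"tz":-10,"ax":0,"ay":0,"az":0},{"tx":0,"ty":0,"tz":-12,"ax":0,"ay":0,"az":0},{"tx":0,"ty":0,"tz":-12,"ax":0,"ay":0,"az":0},{"tx":0,"ty":0,"tz":-12,"ax":0,"ay":0,"az":0},{"tx":0,"ty":0,"tz":-12,"ax":0,"ay":0,"az":0},{"tx":0,"ty":0,"tz":-10,"ax":0,"ay":0,"az":0},{"tx":0,"ty":0,"tz":-7,"ax":0,"ay":0,"az":0},{"tx":0,"ty":0,"tz":-5,"ax":0,"ay":0,"az":0},{"tx":0,"ty":0,"tz":0,"ax":0,"ay":0,"az":0},{"tx":0,"ty":0,"tz":0,"ax":0,"ay":0,"az":0}]'
python3 - <<'E'
from t import *
plan([.5333,-.263,.103],-5.25)
from station import *
import cv2
c=camera("wrist"); np.savez("/tmp/c_wrist.npz",**c); cv2.imwrite("pics/c_wrist.png",c["pixels"][:,:,::-1])
E
```

```text
clock: 6.45
position: [0.5256, -0.3475, 0.1049]
tcp_rot: [-0.706, 0.707, -0.031, 0.031]
contact_force: [2.7, -2.5, -7.4]
grip_width: 0.277
t 6.45 pos [ 0.5256 -0.3475  0.1049] grip 23.6 F [ 2.7 -2.5 -7.4]
axes x [ 0.996 -0.087 -0.   ] y [-0.    -0.001 -1.   ] z [ 0.087  0.996 -0.001]
turn first rotvec deg [ 0.08  0.25 -0.01]
shift before turn (old axes) [ 0.3  1.8 84.9]  after turn (new axes) [-0.1  1.9 84.9]
```

View pics/c_wrist.png

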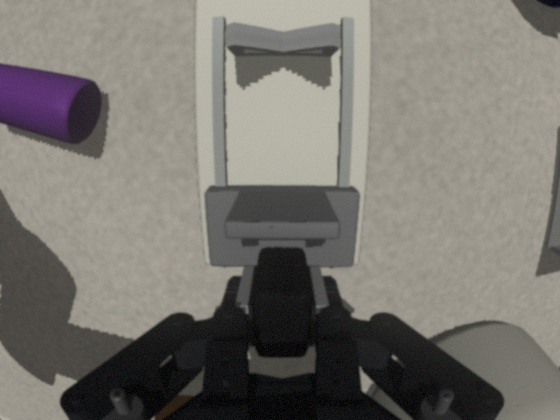

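Handle is gripped and drawn back about 86 mm, with the pusher now at row ~230 and well clear of the near saddle. Releasing and going to the radish.

```bash
python3 -m pendant '[{"tx":0,"ty":0,"tz":0,"ax":0,"ay":0,"az":0},{"tx":0,"ty":0,"tz":0,"ax":0,"ay":0,"az":0},{"tx":0,"ty":0,"tz":0,"ax":0,"ay":0,"az":0},{"tx":0,"ty":0,"tz":0,"ax":0,"ay":0,"az":0},{"tx":0,"ty":-30,"tz":0,"ax":0,"ay":0,"az":0},{"tx":0,"ty":-50,"tz":0,"ax":0,"ay":0,"az":0},{"tx":0,"ty":-45,"tz":0,"ax":0,"ay":0,"az":0}]' 85
python3 -m pendant '[{"tx":-1.7,"ty":0,"tz":50,"ax":0,"ay":0,"az":0},{"tx":-1.7,"ty":0,"tz":52,"ax":0,"ay":0,"az":0},{"tx":-1.7,"ty":0,"tz":52,"ax":0,"ay":0,"az":0},{"tx":-1.7,"ty":0,"tz":52,"ax":0,"ay":0,"az":0},{"tx":-1.7,"ty":0,"tz":52,"ax":0,"ay":0,"az":0},{"tx":-1.7,"ty":0,"tz":52,"ax":0,"ay":0,"az":0},{"tx":-1.7,"ty":0,"tz":52,"ax":0,"ay":0,"az":0},{"tx":-1.7,"ty":0,"tz":52,"ax":0,"ay":0,"az":0},{"tx":-1.7,"ty":0,"tz":52,"ax":0,"ay":0,"az":0},{"tx":-1.7,"ty":0,"tz":52,"ax":0,"ay":0,"az":0},{"tx":-1.7,"ty":0,"tz":50,"ax":0,"ay":-6,"az":0},{"tx":0,"ty":0,"tz":0,"ax":0,"ay":-6,"az":0}]'
python3 - <<'E'
from t import *
from h import *
from station import *
c=camera("wrist"); np.savez("/tmp/d_wrist.npz",**c); cv2.imwrite("pics/d_wrist.png",c["pixels"][:,:,::-1])
plan([.559,.22,.015],7)
W=fcloud(c); vv,uu=np.mgrid[:420,:560]; hsv=cv2.cvtColor(c["pixels"],cv2.COLOR_RGB2HSV)
m=(W[...,2]>.03)&(W[...,2]<.075)&(hsv[...,1]<60)&(np.hypot(W[...,0]-.56,W[...,1]-.22)<.085)
P=W[m]; r=cv2.minAreaRect(P[:,:2].astype(np.float32)*1000); print(m.sum(),r,np.percentile(P[:,2],98))
t=P[P[:,2]>.05]; mu,ev,_=cv2.PCACompute2(t[:,:2].astype(np.float32),None); print(mu,np.degrees(np.arctan2(ev[0,1],ev[0,0])))
E
```

```text
clock: 7.38
position: [0.5258, -0.3468, 0.2317]
tcp_rot: [-0.706, 0.706, -0.031, 0.031]
contact_force: [0.6, 0.6, 0.0]
grip_width: 0.996
clock: 8.88
position: [0.5566, 0.2243, 0.2305]
tcp_rot: [0.706, -0.705, -0.046, 0.046]
contact_force: [0.2, -0.5, 0.7]
grip_width: 0.998
t 8.93 pos [0.5565 0.2227 0.2302] grip 84.9 F [-0.6  0.   0.8]
axes x [ 0.991  0.131 -0.   ] y [-0. -0. -1.] z [-0.131  0.991 -0.   ]
turn first rotvec deg [ 0.    0.51 -0.01]
shift before turn (old axes) [  2.2 215.2  -3. ]  after turn (new axes) [  2.2 215.2  -3. ]
5197 ((587.144775390625, 225.47886657714844), (107.25242614746094, 121.11466979980469), 7.873091697692871) 0.0581203500193215
[[0.5583103  0.22488624]] 97.128075
```

View pics/d_wrist.png

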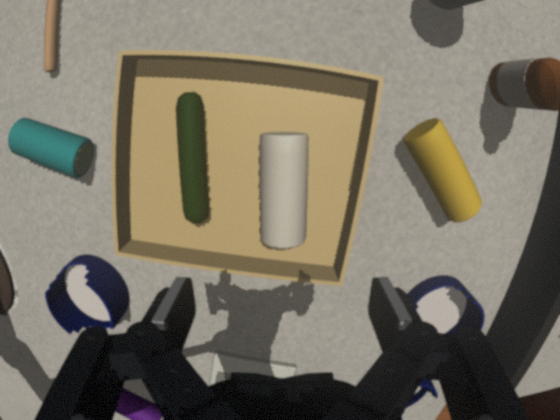

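```bash
python3 - <<'E'
from t import *
from h import *
c=load("/tmp/d_wrist.npz")
W=fcloud(c); vv,uu=np.mgrid[:420,:560]
B=(uu>250)&(uu<318)&(vv>122)&(vv<258)
m=B&(W[...,2]>.03)&(W[...,2]<.075)
m=cv2.morphologyEx(m.astype(np.uint8),cv2.MORPH_OPEN,np.ones((5,5)))>0
P=W[m]; r=cv2.minAreaRect(P[:,:2].astype(np.float32)*1000); print(m.sum(),r)
t=W[m&(W[...,2]>.045)]; mu,ev,_=cv2.PCACompute2(t[:,:2].astype(np.float32),None); a=np.degrees(np.arctan2(ev[0,1],ev[0,0])); print(mu,a)
print(np.percentile(P[:,2],95), "floor",np.nanmedian(W[150:200,225:245,2]))
plan([r[0][0]/1000,r[0][1]/1000,.013],7.1)
E
```

```text
5382 ((558.82861328125, 221.3600616455078), (52.486114501953125, 121.30168914794922), 7.153141975402832)
[[0.5583115  0.22522774]] 97.18489
0.05772853320631445 floor 0.005490182249361153
t 8.93 pos [0.5565 0.2227 0.2302] grip 84.9 F [-0.6  0.   0.8]
axes x [ 0.991  0.131 -0.   ] y [-0. -0. -1.] z [-0.131  0.991 -0.   ]
turn first rotvec deg [ 0.    0.41 -0.01]
shift before turn (old axes) [  2.2 217.2  -1.6]  after turn (new axes) [  2.2 217.2  -1.6]
```

Radish measured at (0.559, 0.221), long axis turned 7.2°, matching the picture (cols 260-308, rows 132-248); fingers straddle it freely. Descending.

```bash
python3 -m pendant '[{"tx":2,"ty":40,"tz":-1,"ax":0,"ay":0.4,"az":0},{"tx":0,"ty":50,"tz":0,"ax":0,"ay":0,"az":0},{"tx":0,"ty":50,"tz":0,"ax":0,"ay":0,"az":0},{"tx":0,"ty":30,"tz":0,"ax":0,"ay":0,"az":0},{"tx":0,"ty":20,"tz":0,"ax":0,"ay":0,"az":0},{"tx":0,"ty":15,"tz":0,"ax":0,"ay":0,"az":0},{"tx":0,"ty":10,"tz":0,"ax":0,"ay":0,"az":0},{"tx":0,"ty":0,"tz":0,"ax":0,"ay":0,"az":0},{"tx":0,"ty":0,"tz":0,"ax":0,"ay":0,"az":0}]'
python3 -c "
from t import *
plan([.5588,.2214,.010],7.15)"
```

```text
clock: 10.05
position: [0.5599, 0.2201, 0.0163]
tcp_rot: [0.706, -0.706, -0.041, 0.04]
contact_force: [0.3, 0.6, 0.3]
grip_width: 0.99
t 10.05 pos [0.5599 0.2201 0.0163] grip 84.5 F [0.3 0.6 0.3]
axes x [0.993 0.115 0.002] y [ 0.002  0.001 -1.   ] z [-0.115  0.993  0.   ]
turn first rotvec deg [-0.02 -0.57  0.11]
shift before turn (old axes) [-1.   6.3  1.4]  after turn (new axes) [-0.9  6.3  1.4]
```

```bash
python3 -m pendant '[{"tx":-1,"ty":5,"tz":1,"ax":0,"ay":-0.4,"az":0},{"tx":0,"ty":0,"tz":0,"ax":0,"ay":0,"az":0},{"tx":0,"ty":0,"tz":0,"ax":0,"ay":0,"az":0}]'
python3 -m pendant '[{"tx":0,"ty":0,"tz":0,"ax":0,"ay":0,"az":0},{"tx":0,"ty":0,"tz":0,"ax":0,"ay":0,"az":0},{"tx":0,"ty":0,"tz":0,"ax":0,"ay":0,"az":0},{"tx":0,"ty":0,"tz":0,"ax":0,"ay":0,"az":0},{"tx":0,"ty":0,"tz":0,"ax":0,"ay":0,"az":0},{"tx":0,"ty":0,"tz":0,"ax":0,"ay":0,"az":0},{"tx":0,"ty":0,"tz":0,"ax":0,"ay":0,"az":0},{"tx":0,"ty":0,"tz":0,"ax":0,"ay":0,"az":0}]' 40 40
python3 -m pendant '[{"tx":0,"ty":-10,"tz":0,"ax":0,"ay":0,"az":0},{"tx":0,"ty":-20,"tz":0,"ax":0,"ay":0,"az":0},{"tx":0,"ty":-40,"tz":0,"ax":0,"ay":0,"az":0},{"tx":0,"ty":-40,"tz":0,"ax":0,"ay":0,"az":0},{"tx":0,"ty":-40,"tz":0,"ax":0,"ay":0,"az":0},{"tx":0,"ty":-40,"tz":0,"ax":0,"ay":0,"az":0},{"tx":0,"ty":-30,"tz":0,"ax":0,"ay":0,"az":0},{"tx":0,"ty":0,"tz":0,"ax":0,"ay":0,"az":0}]'
python3 - <<'E'
from t import *
from h import *
from station import *
plan([.541,-.185,.23],-5.25)
c=camera("wrist"); np.savez("/tmp/e_wrist.npz",**c); cv2.imwrite("pics/e_wrist.png",c["pixels"][:,:,::-1])
c=camera("side"); np.savez("/tmp/e_side.npz",**c); cv2.imwrite("pics/e_side.png",c["pixels"][:,:,::-1])
E
```

```text
clock: 10.42
position: [0.5579, 0.2208, 0.0104]
tcp_rot: [-0.706, 0.706, 0.043, -0.043]
contact_force: [-0.2, 0.0, -0.7]
grip_width: 0.996
clock: 11.42
position: [0.5583, 0.2208, 0.0106]
tcp_rot: [0.706, -0.706, -0.043, 0.043]
contact_force: [-0.8, -0.2, 5.6]
grip_width: 0.596
clock: 12.42
position: [0.5599, 0.2214, 0.2343]
tcp_rot: [0.706, -0.705, -0.046, 0.04]
contact_force: [0.9, 0.3, -2.6]
grip_width: 0.596
t 12.43 pos [0.5599 0.2214 0.2343] grip 50.9 F [ 0.9  0.3 -2.6]
axes x [0.993 0.122 0.008] y [ 0.007  0.002 -1.   ] z [-0.122  0.993  0.001]
turn first rotvec deg [-0.13 12.24  0.42]
shift before turn (old axes) [ -68.2    3.3 -401.1]  after turn (new axes) [  18.4    4.3 -406.4]
```

View pics/e_wrist.png

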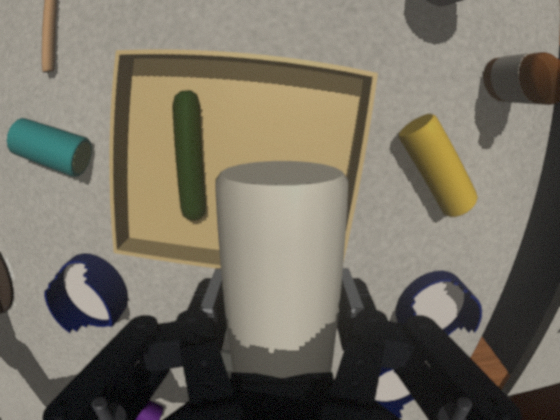

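View pics/e_side.png

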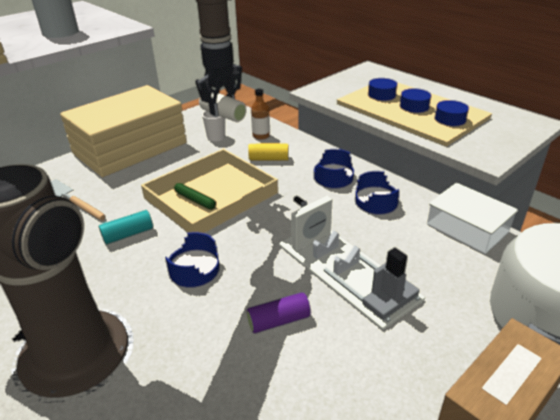

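Side view: radish held by the gripper at (228,103), pusher drawn back, cucumber still in tray. I'll measure how the radish sits in the grip (pitch, offset).

```bash
cat > rad.py <<'E'
from t import *
from h import *
def rad(c,s):
    W=fcloud(c); r=rot(s); T=(W-s["position"])@r.as_matrix()*1000  # tool coords mm
    vv,uu=np.mgrid[:420,:560]; hsv=cv2.cvtColor(c["pixels"],cv2.COLOR_RGB2HSV)
    m=(np.abs(T[...,0])<32)&(T[...,1]>-60)&(T[...,1]<20)&(T[...,2]>12)&(T[...,2]<90)&(hsv[...,2]>60)&(hsv[...,1]<80)
    P=T[m]; print(m.sum(),"tool z range",np.percentile(P[:,2],[0.5,50,99.5]).round(1),"x",np.percentile(P[:,0],[1,99]).round(1),"y",np.percentile(P[:,1],[1,50,99]).round(1))
    # ridge: per z bin, smallest y (tool y down => top)
    zs=[];ys=[];xs=[]
    for z in range(16,58,4):
        b=P[(P[:,2]>=z)&(P[:,2]<z+4)]
        if len(b)<20: continue
        k=b[np.abs(b[:,0])<5]; zs.append(z+2); ys.append(np.median(k[:,1])); xs.append((np.percentile(b[:,0],1.5)+np.percentile(b[:,0],98.5))/2)
    print("ridge y",np.round(ys,1),"pitch deg",np.degrees(np.arctan(np.polyfit(zs,ys,1)[0])).round(2),"at z0",np.polyfit(zs,ys,1)[1].round(1)); print("mid x",np.round(xs,1),"yaw deg",np.degrees(np.arctan(np.polyfit(zs,xs,1)[0])).round(2))
    e=P[P[:,1]>np.polyfit(zs,ys,1)[1]+8]; print("end face z",np.percentile(P[:,2],[97,98,99,99.8]).round(1))
E
python3 - <<'E'
from rad import *
from station import *
c=camera("wrist"); s=sense(); rad(c,s)
plan([.541,-.185,.23],-5.25)
E
```

```text
18514 tool z range [12.2 43.4 61.1] x [-23.3  23.9] y [-48.5 -44.6  -7.2]
ridge y [-47.6 -47.5 -47.6 -47.5 -47.6 -47.6 -47.5 -47.5 -47.5 -47.4 -46.9] pitch deg 0.51 at z0 -47.8
mid x [0.6 0.3 0.3 0.3 0.3 0.3 0.3 0.3 0.1 0.3 0.2] yaw deg -0.31
end face z [61.  61.  61.1 61.2]
t 12.57 pos [0.5565 0.2203 0.2286] grip 51.0 F [ 0.5 -0.4 -3.6]
axes x [ 0.993  0.122 -0.003] y [-0.003 -0.001 -1.   ] z [-0.122  0.993 -0.001]
turn first rotvec deg [ 0.05 12.24 -0.18]
shift before turn (old axes) [ -64.7   -1.  -400.4]  after turn (new axes) [  21.7   -1.4 -405. ]
```

```bash
python3 -m pendant '[{"tx":0,"ty":0,"tz":0,"ax":0,"ay":4,"az":0},{"tx":0,"ty":0,"tz":0,"ax":0,"ay":4,"az":0},{"tx":0,"ty":0,"tz":0,"ax":0,"ay":4.2,"az":0},{"tx":2,"ty":0,"tz":-25,"ax":0,"ay":0,"az":0},{"tx":3,"ty":0,"tz":-45,"ax":0,"ay":0,"az":0},{"tx":3,"ty":0,"tz":-50,"ax":0,"ay":0,"az":0},{"tx":3,"ty":0,"tz":-50,"ax":0,"ay":0,"az":0},{"tx":3,"ty":0,"tz":-50,"ax":0,"ay":0,"az":0},{"tx":3,"ty":0,"tz":-50,"ax":0,"ay":0,"az":0},{"tx":3,"ty":0,"tz":-50,"ax":0,"ay":0,"az":0},{"tx":2,"ty":0,"tz":-48,"ax":0,"ay":0,"az":0},{"tx":0,"ty":0,"tz":-30,"ax":0,"ay":0,"az":0}]'
python3 -m pendant '[{"tx":0,"ty":0,"tz":0,"ax":0,"ay":0,"az":0},{"tx":0,"ty":0,"tz":0,"ax":0,"ay":0,"az":0}]'
python3 - <<'E'
from rad import *
from station import *
plan([.5416,-.1783,.0444],-5.25)
c=camera("wrist"); s=sense(); rad(c,s)
np.savez("/tmp/f_wrist.npz",**c); cv2.imwrite("pics/f_wrist.png",c["pixels"][:,:,::-1])
plan([.5416,-.1783,.0444],-5.25)
E
```

```text
clock: 14.08
position: [0.5418, -0.1794, 0.2276]
tcp_rot: [0.707, -0.706, 0.034, -0.031]
contact_force: [-0.2, -0.2, -2.3]
grip_width: 0.599
clock: 14.32
position: [0.5425, -0.1768, 0.2284]
tcp_rot: [0.707, -0.706, 0.034, -0.031]
contact_force: [0.5, -0.2, -2.2]
grip_width: 0.593
t 14.32 pos [ 0.5425 -0.1768  0.2284] grip 50.7 F [ 0.5 -0.2 -2.2]
axes x [ 0.996 -0.091 -0.003] y [-0.003  0.002 -1.   ] z [0.091 0.996 0.002]
turn first rotvec deg [-0.1   0.01 -0.2 ]
shift before turn (old axes) [-1.00e-01  1.84e+02 -1.90e+00]  after turn (new axes) [ -0.8 184.   -1.6]
18323 tool z range [12.4 43.3 60.6] x [-24.1  22.8] y [-46.8 -43.   -5.4]
ridge y [-45.9 -45.9 -46.  -45.9 -45.9 -45.9 -45.9 -46.  -46.  -45.8 -45. ] pitch deg 0.64 at z0 -46.3
mid x [-0.4 -0.6 -0.6 -0.6 -0.6 -0.7 -0.8 -0.6 -0.7 -0.7 -0.7] yaw deg -0.31
end face z [60.5 60.5 60.6 60.7]
t 14.38 pos [ 0.5429 -0.1765  0.2288] grip 51.1 F [ 0.1  0.7 -3.6]
axes x [ 0.996 -0.09  -0.003] y [-0.002  0.002 -1.   ] z [0.09  0.996 0.001]
turn first rotvec deg [-0.08  0.06 -0.15]
shift before turn (old axes) [ -0.6 184.4  -2.1]  after turn (new axes) [ -1.1 184.4  -1.9]
```

View pics/f_wrist.png

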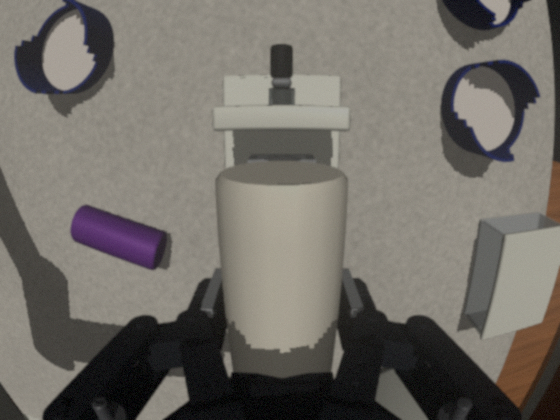

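Wrist view: radish is above the cradle, its axis at column ~282, plate at row ~118 spanning 214-350. I'll check the alignment relative to the plate directly in the tool frame.

```bash
python3 - <<'E'
from rad import *
from station import *
c=load("/tmp/f_wrist.npz"); s=sense(); W=fcloud(c); M=rot(s).as_matrix(); T=(W-s["position"])@M*1000
vv,uu=np.mgrid[:420,:560]
print("table z",np.nanmedian(W[250:300,100:150,2]))
m=(np.abs(W[...,2]-.115)<.006)&(vv>100)&(vv<135)&(uu>200)&(uu<360)
P=T[m][:,[0,2]]; r=cv2.minAreaRect(P.astype(np.float32)); print("plate",r, "zmin",np.percentile(P[:,1],[1,3]), "world",cv2.minAreaRect(W[m][:,:2].astype(np.float32)*1000))
print("medz",np.median(W[m][:,2]))
g=cv2.GaussianBlur(cv2.cvtColor(c["pixels"],cv2.COLOR_RGB2GRAY).astype(np.float32),(3,3),0); d=np.gradient(g,axis=1)
for v in (82,90,98): 
    a=d[v,212:238].argmax()+212; b=d[v,325:352].argmin()+325
    A,B=[(fray(c,x,v,.012)-s["position"])@M*1000 for x in (a,b)]; print("slab",v,a,b,A.round(1),B.round(1),"mid",((A+B)/2).round(1))
E
```

```text
table z 0.0007691110552852098
plate ((-1.1434745788574219, 76.30532836914062), (110.34347534179688, 19.501785278320312), 0.12139974534511566) zmin [66.71579994 67.02356202] world ((548.3312377929688, -100.23892211914062), (19.500911712646484, 110.34337615966797), 84.9329833984375)
medz 0.11529311515219354
slab 82 224 339 [-63.4 217.1 113. ] [ 61.8 216.8 113.1] mid [ -0.8 217.  113. ]
slab 90 224 339 [-63.5 217.1 104. ] [ 61.9 216.8 104.1] mid [ -0.8 217.  104.1]
slab 98 224 339 [-63.6 217.1  95. ] [ 62.1 216.8  95.2] mid [ -0.8 217.   95.1]
```

Radish and plate centre lines agree within 0.5 mm, with a 6 mm gap to the plate (radish at y about +8 mm). Lowering straight down, slow near the end.

```bash
python3 -m pendant '[{"tx":-0.4,"ty":25,"tz":0,"ax":0,"ay":0,"az":0},{"tx":0,"ty":35,"tz":0,"ax":0,"ay":0,"az":0},{"tx":0,"ty":35,"tz":0,"ax":0,"ay":0,"az":0},{"tx":0,"ty":30,"tz":0,"ax":0,"ay":0,"az":0},{"tx":0,"ty":20,"tz":0,"ax":0,"ay":0,"az":0},{"tx":0,"ty":15,"tz":0,"ax":0,"ay":0,"az":0},{"tx":0,"ty":8,"tz":0,"ax":0,"ay":0,"az":0},{"tx":0,"ty":4,"tz":0,"ax":0,"ay":0,"az":0},{"tx":0,"ty":0,"tz":0,"ax":0,"ay":0,"az":0},{"tx":0,"ty":0,"tz":0,"ax":0,"ay":0,"az":0}]'
python3 - <<'E'
from rad import *
from station import *
for i in range(3):
    c=camera("wrist"); plan([.5416,-.1783,.0454],-5.25)
np.savez("/tmp/g_wrist.npz",**c); cv2.imwrite("pics/g_wrist.png",c["pixels"][:,:,::-1])
c=camera("side"); cv2.imwrite("pics/g_side.png",cv2.resize(c["pixels"][170:340,220:440,::-1],None,fx=3,fy=3,interpolation=cv2.INTER_CUBIC))
E
```

```text
clock: 15.62
position: [0.5439, -0.1779, 0.0591]
tcp_rot: [-0.706, 0.707, -0.032, 0.033]
contact_force: [0.3, -0.2, -1.5]
grip_width: 0.593
t 15.68 pos [ 0.5439 -0.1779  0.0591] grip 50.8 F [-0.5  0.2 -3.3]
axes x [ 0.996 -0.091  0.002] y [ 0.001 -0.001 -1.   ] z [ 0.091  0.996 -0.   ]
turn first rotvec deg [0.03 0.03 0.09]
shift before turn (old axes) [-2.2 13.7 -0.6]  after turn (new axes) [-2.2 13.7 -0.6]
t 15.72 pos [ 0.5438 -0.1779  0.059 ] grip 50.7 F [ 0.5  0.2 -2.9]
axes x [ 0.996 -0.091  0.001] y [ 0.001 -0.001 -1.   ] z [ 0.091  0.996 -0.   ]
turn first rotvec deg [0.02 0.03 0.08]
shift before turn (old axes) [-2.1 13.6 -0.6]  after turn (new axes) [-2.1 13.6 -0.6]
t 15.78 pos [ 0.5437 -0.1778  0.0589] grip 50.8 F [ 0.3  0.1 -3.2]
axes x [ 0.996 -0.091  0.001] y [ 0.001 -0.    -1.   ] z [ 0.091  0.996 -0.   ]
turn first rotvec deg [0.02 0.03 0.06]
shift before turn (old axes) [-2.  13.5 -0.6]  after turn (new axes) [-2.  13.5 -0.6]
```

View pics/g_side.png

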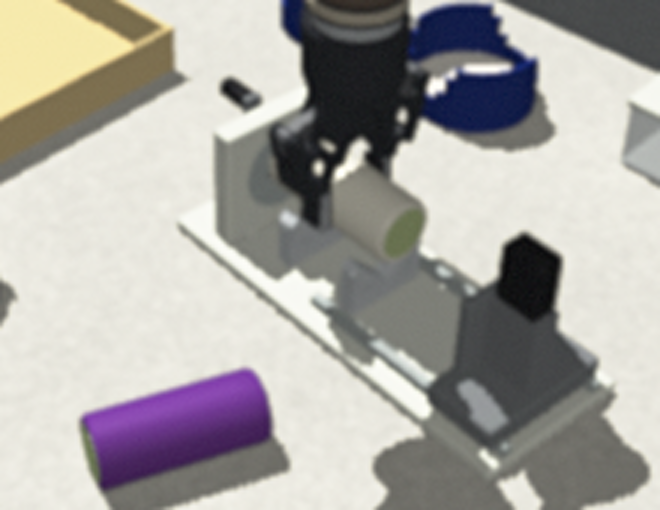

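View pics/g_wrist.png

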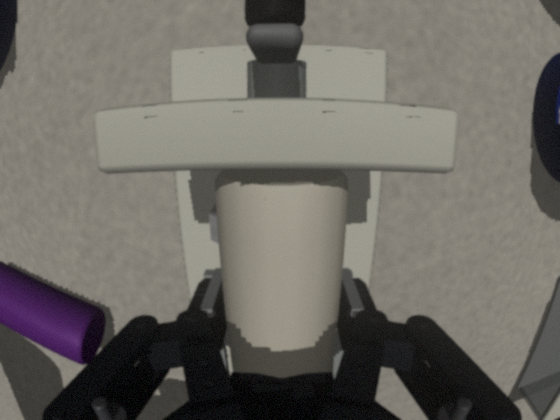

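```bash
python3 - <<'E'
from rad import *
from station import *
c=load("/tmp/g_wrist.npz"); s=sense(); rad(c,s); W=fcloud(c); M=rot(s).as_matrix(); T=(W-s["position"])@M*1000
vv,uu=np.mgrid[:420,:560]
m=(np.abs(W[...,2]-.115)<.006)&(vv>90)&(vv<180)&(uu>80)&(uu<470)
P=T[m][:,[0,2]]; r=cv2.minAreaRect(P.astype(np.float32)); print("plate",r, "zmin",np.percentile(P[:,1],[1,3]),np.median(W[m][:,2]))
g=cv2.GaussianBlur(cv2.cvtColor(c["pixels"],cv2.COLOR_RGB2GRAY).astype(np.float32),(3,3),0); d=np.gradient(g,axis=1)
for v in (60,75,90): 
    a=d[v,155:200].argmax()+155; b=d[v,360:400].argmin()+360
    A,B=[(fray(c,x,v,.012)-s["position"])@M*1000 for x in (a,b)]; print("slab",v,a,b,"mid",((A+B)/2).round(1))
E
```

```text
34205 tool z range [12.7 60.6 88.8] x [-30.6  30.6] y [-58.  -47.1 -20.1]
ridge y [-46.6 -46.6 -46.6 -46.6 -46.6 -46.6 -46.6 -46.6 -46.5 -46.5 -45.9] pitch deg 0.57 at z0 -46.9
mid x [ 0.1 -0.3 -0.6 -0.5 -0.2 -0.2 -0.2 -0.3 -0.4 -0.2 -0.3] yaw deg -0.13
end face z [86.6 87.  87.4 89.5]
plate ((-2.5121192932128906, 77.54397583007812), (20.34714698791504, 109.7652359008789), 89.87509155273438) zmin [68.03667893 68.67321019] 0.1153230750327453
slab 60 171 385 mid [ -2.3  46.7 115.5]
slab 75 171 385 mid [ -2.3  46.7 106.3]
slab 90 171 385 mid [-2.3 46.7 97.2]
```

Radish is 2 mm off towards +x of the cradle line (drift during descent). Correcting by tx -2, tz +2 and lowering the last millimetres slowly.

```bash
python3 -m pendant '[{"tx":-2,"ty":0,"tz":2,"ax":0,"ay":0,"az":0},{"tx":0,"ty":0,"tz":0,"ax":0,"ay":0,"az":0},{"tx":0,"ty":3,"tz":0,"ax":0,"ay":0,"az":0},{"tx":0,"ty":3,"tz":0,"ax":0,"ay":0,"az":0},{"tx":0,"ty":2,"tz":0,"ax":0,"ay":0,"az":0},{"tx":0,"ty":2,"tz":0,"ax":0,"ay":0,"az":0},{"tx":0,"ty":0,"tz":0,"ax":0,"ay":0,"az":0},{"tx":0,"ty":0,"tz":0,"ax":0,"ay":0,"az":0}]'
cat > chk.py <<'E'
from rad import *
from station import *
c=camera("wrist"); s=sense(); print(s["clock"],s["position"].round(4) if hasattr(s["position"],"round") else s["position"],np.round(s["contact_force"],1)); 
W=fcloud(c); M=rot(s).as_matrix(); T=(W-s["position"])@M*1000
vv,uu=np.mgrid[:420,:560]
m=(np.abs(W[...,2]-.115)<.006)&(vv>70)&(vv<200)&(uu>60)&(uu<490)&(np.abs(T[...,0])<70)
m=cv2.morphologyEx(m.astype(np.uint8),cv2.MORPH_OPEN,np.ones((9,9)))>0
P=T[m][:,[0,2]]; r=cv2.minAreaRect(P.astype(np.float32)); print("plate",r,"zmin",np.percentile(P[:,1],[1,3]))
m=(np.abs(T[...,0])<32)&(T[...,1]>-60)&(T[...,1]<0)&(T[...,2]>12)&(T[...,2]<58)&(vv>175)&(uu>205)&(uu<360)
Q=T[m]; k=np.abs(Q[:,0])<5
xs=[]
for z in range(16,56,4):
    b=Q[(Q[:,2]>=z)&(Q[:,2]<z+4)&(Q[:,1]<np.median(Q[k,1])+15)]; xs.append((b[:,0].max()+b[:,0].min())/2)
print("ridge y",np.median(Q[k,1]).round(1),"world axis z",(np.median(W[m][k,2])-.026).round(4),"midx",np.round(xs,1))
w=W[m][k]; print("pitch",np.degrees(np.polyfit(Q[k,2],w[:,2]*1000,1)[0]).round(2))
E
python3 chk.py
```

```text
clock: 16.82
position: [0.5415, -0.1755, 0.0483]
tcp_rot: [-0.706, 0.706, -0.032, 0.032]
contact_force: [-1.0, 0.3, -2.1]
grip_width: 0.593
16.875 [ 0.5415 -0.1755  0.0484] [-0.3 -0.1 -2.1]
plate ((-0.07418060302734375, 75.38516998291016), (109.48173522949219, 20.432714462280273), 0.12402887642383575) zmin [66.11728848 66.75296799]
ridge y -46.3 world axis z 0.0686 midx [-0.3 -0.3 -0.4 -0.2 -0.4 -0.6 -0.4 -0.4 -0.7 -0.5]
pitch -0.21
```

```bash
python3 -m pendant '[{"tx":0,"ty":1,"tz":0,"ax":0,"ay":0,"az":0},{"tx":0,"ty":0.7,"tz":0,"ax":0,"ay":0,"az":0},{"tx":0,"ty":0,"tz":0,"ax":0,"ay":0,"az":0},{"tx":0,"ty":0,"tz":0,"ax":0,"ay":0,"az":0}]'
python3 -m pendant '[{"tx":0,"ty":0.5,"tz":0,"ax":0,"ay":0,"az":0},{"tx":0,"ty":0.5,"tz":0,"ax":0,"ay":0,"az":0},{"tx":0,"ty":0,"tz":0,"ax":0,"ay":0,"az":0},{"tx":0,"ty":0,"tz":0,"ax":0,"ay":0,"az":0}]'
python3 chk.py
```

```text
clock: 17.38
position: [0.5414, -0.1754, 0.0466]
tcp_rot: [0.706, -0.706, 0.032, -0.032]
contact_force: [-0.1, -0.0, -2.7]
grip_width: 0.592
clock: 17.88
position: [0.5416, -0.1754, 0.0456]
tcp_rot: [-0.706, 0.706, -0.032, 0.032]
contact_force: [1.5, 0.5, -2.7]
grip_width: 0.598
17.925 [ 0.5415 -0.1755  0.0456] [ 0. -0. -2.]
plate ((0.14176559448242188, 75.41156005859375), (20.348159790039062, 109.54439544677734), 89.88191986083984) zmin [66.11945153 66.76761163]
ridge y -46.4 world axis z 0.066 midx [-0.1 -0.2 -0.3 -0.2 -0.3 -0.5 -0.5 -0.2 -0.4 -0.4]
pitch -0.16
```

```bash
for i in 1; do python3 -m pendant '[{"tx":0,"ty":0.5,"tz":0,"ax":0,"ay":0,"az":0},{"tx":0,"ty":0.5,"tz":0,"ax":0,"ay":0,"az":0},{"tx":0,"ty":0,"tz":0,"ax":0,"ay":0,"az":0}]'; done
python3 -m pendant '[{"tx":0,"ty":0.5,"tz":0,"ax":0,"ay":0,"az":0},{"tx":0,"ty":0,"tz":0,"ax":0,"ay":0,"az":0},{"tx":0,"ty":0,"tz":0,"ax":0,"ay":0,"az":0}]'
python3 chk.py
```

```text
clock: 18.3
position: [0.5417, -0.1755, 0.0454]
tcp_rot: [0.706, -0.706, 0.032, -0.032]
contact_force: [-2.2, 1.4, 5.4]
grip_width: 0.599
clock: 18.68
position: [0.5417, -0.1754, 0.0454]
tcp_rot: [0.706, -0.706, 0.032, -0.032]
contact_force: [-2.5, 1.8, 8.4]
grip_width: 0.593
18.725 [ 0.5417 -0.1754  0.0454] [-2.7  1.9  9.2]
plate ((-0.41387939453125, 75.32250213623047), (20.43136215209961, 109.5916519165039), 89.89713287353516) zmin [65.97515037 66.67626616]
ridge y -46.3 world axis z 0.0657 midx [-0.3 -0.4 -0.5 -0.4 -0.4 -0.4 -0.4 -0.3 -0.2 -0.4]
pitch -0.27
```

Contact established (net ~11 N on the saddles, axis height 65.7 mm, level). Holding briefly, then releasing and rising.

```bash
python3 -m pendant '[{"tx":0,"ty":0,"tz":0,"ax":0,"ay":0,"az":0},{"tx":0,"ty":0,"tz":0,"ax":0,"ay":0,"az":0},{"tx":0,"ty":0,"tz":0,"ax":0,"ay":0,"az":0},{"tx":0,"ty":0,"tz":0,"ax":0,"ay":0,"az":0}]'
python3 -m pendant '[{"tx":0,"ty":0,"tz":0,"ax":0,"ay":0,"az":0},{"tx":0,"ty":0,"tz":0,"ax":0,"ay":0,"az":0},{"tx":0,"ty":0,"tz":0,"ax":0,"ay":0,"az":0},{"tx":0,"ty":0,"tz":0,"ax":0,"ay":0,"az":0},{"tx":0,"ty":0,"tz":0,"ax":0,"ay":0,"az":0}]' 85
python3 -m pendant '[{"tx":0,"ty":-15,"tz":0,"ax":0,"ay":0,"az":0},{"tx":0,"ty":-30,"tz":0,"ax":0,"ay":0,"az":0},{"tx":0,"ty":-50,"tz":0,"ax":0,"ay":0,"az":0},{"tx":0,"ty":-50,"tz":0,"ax":0,"ay":0,"az":0},{"tx":0,"ty":-40,"tz":0,"ax":0,"ay":0,"az":0},{"tx":0,"ty":0,"tz":-40,"ax":0,"ay":0,"az":0},{"tx":0,"ty":0,"tz":-50,"ax":0,"ay":0,"az":0},{"tx":0,"ty":0,"tz":-50,"ax":0,"ay":0,"az":0},{"tx":0,"ty":0,"tz":-31,"ax":0,"ay":0,"az":0},{"tx":0,"ty":0,"tz":0,"ax":0,"ay":0,"az":0},{"tx":0,"ty":0,"tz":0,"ax":0,"ay":0,"az":0}]'
cat > meas.py <<'E'
import sys
from rad import *
from station import *
n=sys.argv[1]
c=camera("wrist"); cv2.imwrite(f"pics/{n}.png",c["pixels"][:,:,::-1]); W=fcloud(c); s=sense()
O=np.array([.541,-.1853,0]); a=np.radians(-5.25); Rz=np.array([[np.cos(a),-np.sin(a),0],[np.sin(a),np.cos(a),0],[0,0,1]])
S=((W-O)@Rz)*1000  # slicer frame mm
X,Y,Z=S[...,0],S[...,1],S[...,2]
def rect(m,nm):
    m=cv2.morphologyEx(m.astype(np.uint8),cv2.MORPH_OPEN,np.ones((3,3)))>0
    if m.sum()<20: print(nm,"few");return
    r=cv2.minAreaRect(S[m][:,:2].astype(np.float32)); print(nm,m.sum(),np.round(r[0],1),np.round(r[1],1),round(r[2],2),"medz",np.median(Z[m]).round(1))
rect((np.abs(Z-142)<6)&(abs(X)<30)&(Y<-20)&(Y>-200),"handle")
rect((np.abs(Z-94)<5)&(abs(X)<40)&(Y<-20)&(Y>-170),"face top")
hsv=cv2.cvtColor(c["pixels"],cv2.COLOR_RGB2HSV)
rm=(Z>70)&(Z<100)&(abs(X)<32)&(Y<72)&(Y>-75)&(hsv[...,2]>120)
rect(rm,"radish"); k=rm&(Z>84)
P=S[k]; 
if len(P)>50: print("ridge top z",np.percentile(P[:,2],[50,95]).round(1),"pca",np.polyfit(P[:,1],P[:,0],1).round(4), "z slope",np.polyfit(P[:,1],P[:,2],1).round(4))
rect((np.abs(Z-115)<5)&(abs(X)<65)&(Y>60)&(Y<110),"plate top")
plan(list((O+Rz@np.array([0,-.166,.103]))),-5.25)
E
python3 meas.py h_wrist
```

```text
clock: 19.23
position: [0.5417, -0.1754, 0.0454]
tcp_rot: [0.706, -0.706, 0.032, -0.032]
contact_force: [-3.6, 1.4, 8.2]
grip_width: 0.601
clock: 19.85
position: [0.5414, -0.1754, 0.044]
tcp_rot: [0.706, -0.706, 0.032, -0.032]
contact_force: [-0.6, -0.5, -0.4]
grip_width: 0.996
clock: 21.22
position: [0.5258, -0.3452, 0.2296]
tcp_rot: [0.707, -0.706, 0.032, -0.032]
contact_force: [-0.0, -0.1, -0.3]
grip_width: 0.997
handle 1362 [  -0.7 -164. ] [35.5 23.9] 89.28 medz 142.2
face top 1697 [ -1.2 -84.4] [ 59.4 128.9] 0.57 medz 93.1
radish 3826 [ -1.4 -12.7] [44.3 73.1] 0.07 medz 89.4
ridge top z [90.  92.6] pca [ 0.0022 -0.7411] z slope [-2.60000e-03  8.94318e+01]
plate top few
t 21.27 pos [ 0.526  -0.3447  0.2295] grip 84.7 F [-0.3  0.7  0.5]
axes x [ 0.996 -0.09   0.   ] y [ 0.  0. -1.] z [0.09  0.996 0.001]
turn first rotvec deg [-0.03  0.07  0.01]
shift before turn (old axes) [  0.4 126.5  -5.9]  after turn (new axes) [  0.4 126.5  -5.9]
```

View pics/h_wrist.png

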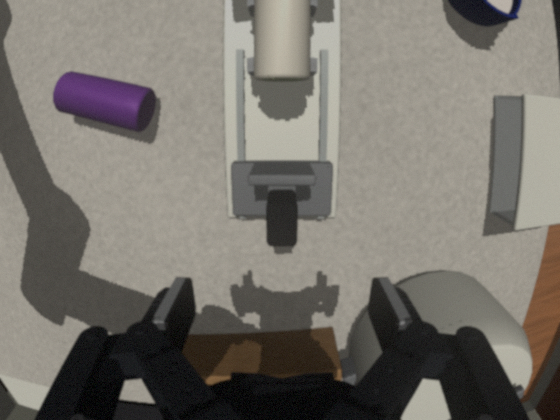

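Radish bedded in the Vs, its near end at row ~78; pusher handle at (282,217), pusher about 2 mm. Gripping the handle again.

```bash
python3 -m pendant '[{"tx":-0.3,"ty":30,"tz":-4,"ax":0,"ay":0,"az":0},{"tx":0,"ty":40,"tz":0,"ax":0,"ay":0,"az":0},{"tx":0,"ty":35,"tz":0,"ax":0,"ay":0,"az":0},{"tx":0,"ty":20,"tz":0,"ax":0,"ay":0,"az":0},{"tx":0,"ty":0,"tz":0,"ax":0,"ay":0,"az":0},{"tx":0,"ty":0,"tz":0,"ax":0,"ay":0,"az":0}]'
python3 -m pendant '[{"tx":0,"ty":0,"tz":0,"ax":0,"ay":0,"az":0},{"tx":0,"ty":0,"tz":0,"ax":0,"ay":0,"az":0},{"tx":0,"ty":0,"tz":0,"ax":0,"ay":0,"az":0},{"tx":0,"ty":0,"tz":0,"ax":0,"ay":0,"az":0},{"tx":0,"ty":0,"tz":0,"ax":0,"ay":0,"az":0},{"tx":0,"ty":0,"tz":0,"ax":0,"ay":0,"az":0},{"tx":0,"ty":0,"tz":0,"ax":0,"ay":0,"az":0},{"tx":0,"ty":0,"tz":0,"ax":0,"ay":0,"az":0}]' 15 40
python3 -m pendant '[{"tx":0,"ty":0,"tz":6,"ax":0,"ay":0,"az":0},{"tx":0,"ty":0,"tz":10,"ax":0,"ay":0,"az":0},{"tx":0,"ty":0,"tz":12,"ax":0,"ay":0,"az":0},{"tx":0,"ty":0,"tz":12,"ax":0,"ay":0,"az":0},{"tx":0,"ty":0,"tz":12,"ax":0,"ay":0,"az":0},{"tx":0,"ty":0,"tz":10,"ax":0,"ay":0,"az":0},{"tx":0,"ty":0,"tz":8,"ax":0,"ay":0,"az":0},{"tx":0,"ty":0,"tz":6,"ax":0,"ay":0,"az":0},{"tx":0,"ty":0,"tz":2,"ax":0,"ay":0,"az":0},{"tx":0,"ty":0,"tz":0,"ax":0,"ay":0,"az":0},{"tx":0,"ty":0,"tz":0,"ax":0,"ay":0,"az":0}]'
```

```text
clock: 22.02
position: [0.5265, -0.3502, 0.1057]
tcp_rot: [-0.706, 0.707, -0.031, 0.033]
contact_force: [0.8, -0.5, 0.5]
grip_width: 0.997
clock: 23.02
position: [0.5254, -0.3499, 0.1046]
tcp_rot: [-0.706, 0.707, -0.032, 0.032]
contact_force: [-1.0, 0.4, 6.1]
grip_width: 0.277
clock: 24.4
position: [0.5328, -0.2715, 0.1046]
tcp_rot: [-0.706, 0.706, -0.032, 0.032]
contact_force: [-1.2, -0.1, 5.6]
grip_width: 0.28
```

```bash
python3 meas.py i_wrist; python3 -m pendant '[{"tx":0,"ty":0,"tz":1.5,"ax":0,"ay":0,"az":0},{"tx":0,"ty":0,"tz":1.5,"ax":0,"ay":0,"az":0},{"tx":0,"ty":0,"tz":1.5,"ax":0,"ay":0,"az":0},{"tx":0,"ty":0,"tz":1.5,"ax":0,"ay":0,"az":0},{"tx":0,"ty":0,"tz":0,"ax":0,"ay":0,"az":0}]'
python3 -m pendant '[{"tx":0,"ty":0,"tz":1,"ax":0,"ay":0,"az":0},{"tx":0,"ty":0,"tz":1,"ax":0,"ay":0,"az":0},{"tx":0,"ty":0,"tz":0,"ax":0,"ay":0,"az":0}]'
python3 -m pendant '[{"tx":0,"ty":0,"tz":1,"ax":0,"ay":0,"az":0},{"tx":0,"ty":0,"tz":0,"ax":0,"ay":0,"az":0},{"tx":0,"ty":0,"tz":0,"ax":0,"ay":0,"az":0}]'; python3 meas.py j_wrist
```

```text
handle 5070 [ -2.6 -81.3] [41.9 44.2] 51.39 medz 142.2
face top 5150 [ -0.7 -45.4] [50.8 59.7] 89.98 medz 92.5
radish 16950 [-0.9  3.5] [105.1  44.7] 89.43 medz 89.7
ridge top z [90.2 92.4] pca [-3.000e-04 -6.391e-01] z slope [-1.40000e-03  8.96115e+01]
plate top few
t 24.45 pos [ 0.5327 -0.2715  0.1045] grip 23.5 F [-1.4 -0.4  6.2]
axes x [ 0.996 -0.091  0.001] y [ 0.001 -0.    -1.   ] z [0.091 0.996 0.   ]
turn first rotvec deg [-0.    0.04  0.04]
shift before turn (old axes) [  0.3   1.5 -79.4]  after turn (new axes) [  0.4   1.5 -79.4]
clock: 25.08
position: [0.5332, -0.2658, 0.1046]
tcp_rot: [-0.706, 0.707, -0.032, 0.032]
contact_force: [-1.8, -1.4, 5.3]
grip_width: 0.275
clock: 25.45
position: [0.5334, -0.2646, 0.1046]
tcp_rot: [-0.706, 0.707, -0.032, 0.032]
contact_force: [-1.0, -3.4, 4.8]
grip_width: 0.274
clock: 25.82
position: [0.5335, -0.2637, 0.1046]
tcp_rot: [-0.706, 0.707, -0.032, 0.032]
contact_force: [-1.8, -4.5, 5.0]
grip_width: 0.276
handle 5097 [ -2.2 -73.8] [43.3 44.4] 51.44 medz 142.2
face top 4964 [ -0.7 -41.3] [59.8 42.8] 0.64 medz 92.7
radish 17706 [-0.9  6.6] [109.   44.5] 89.0 medz 89.8
ridge top z [90.2 92.5] pca [-3.000e-04 -6.777e-01] z slope [-2.00000e-03  8.96213e+01]
plate top few
t 25.88 pos [ 0.5335 -0.2637  0.1046] grip 23.3 F [-2.4 -4.6  5.6]
axes x [ 0.996 -0.091  0.001] y [ 0.001 -0.002 -1.   ] z [ 0.091  0.996 -0.002]
turn first rotvec deg [0.09 0.05 0.06]
shift before turn (old axes) [  0.2   1.7 -87.3]  after turn (new axes) [  0.3   1.6 -87.3]
```

View pics/j_wrist.png

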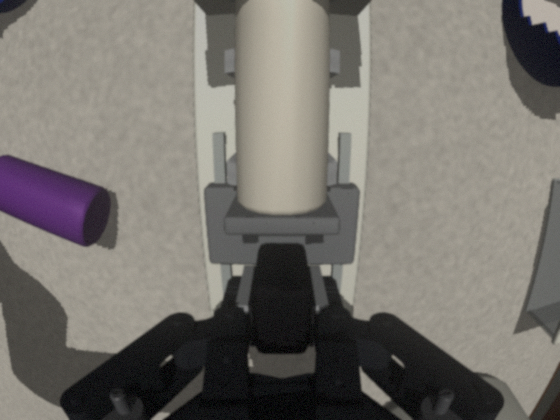

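The pusher face is now against the radish end (row ~210). Force is only 4.6 N, so I'll keep pushing until it stops.

```bash
python3 -m pendant '[{"tx":0,"ty":0,"tz":1,"ax":0,"ay":0,"az":0},{"tx":0,"ty":0,"tz":1,"ax":0,"ay":0,"az":0},{"tx":0,"ty":0,"tz":0,"ax":0,"ay":0,"az":0}]'
python3 -m pendant '[{"tx":0,"ty":0,"tz":1,"ax":0,"ay":0,"az":0},{"tx":0,"ty":0,"tz":1,"ax":0,"ay":0,"az":0},{"tx":0,"ty":0,"tz":0,"ax":0,"ay":0,"az":0}]'
```

```text
clock: 26.25
position: [0.5337, -0.2617, 0.1046]
tcp_rot: [-0.706, 0.707, -0.032, 0.032]
contact_force: [-0.7, -4.3, 6.0]
grip_width: 0.274
clock: 26.62
position: [0.5338, -0.2602, 0.1046]
tcp_rot: [-0.705, 0.707, -0.032, 0.032]
contact_force: [-1.4, -6.0, 4.9]
grip_width: 0.277
```

```bash
python3 -m pendant '[{"tx":0,"ty":0,"tz":1,"ax":0,"ay":0,"az":0},{"tx":0,"ty":0,"tz":0,"ax":0,"ay":0,"az":0},{"tx":0,"ty":0,"tz":0,"ax":0,"ay":0,"az":0}]'
python3 -m pendant '[{"tx":0,"ty":0,"tz":1,"ax":0,"ay":0,"az":0},{"tx":0,"ty":0,"tz":0,"ax":0,"ay":0,"az":0},{"tx":0,"ty":0,"tz":0,"ax":0,"ay":0,"az":0}]'
```

```text
clock: 27.0
position: [0.5338, -0.2603, 0.1046]
tcp_rot: [-0.705, 0.708, -0.032, 0.032]
contact_force: [-1.0, -8.2, 4.0]
grip_width: 0.277
clock: 27.38
position: [0.5338, -0.2603, 0.1046]
tcp_rot: [-0.704, 0.708, -0.032, 0.033]
contact_force: [-2.2, -10.0, 3.2]
grip_width: 0.276
```

Travel has stopped (force rising, position unchanged): the radish is clamped. Relaxing the preload partly, releasing, and rising.

```bash
python3 -m pendant '[{"tx":0,"ty":0,"tz":-2,"ax":0,"ay":0,"az":0},{"tx":0,"ty":0,"tz":0,"ax":0,"ay":0,"az":0}]'
python3 -m pendant '[{"tx":0,"ty":0,"tz":0,"ax":0,"ay":0,"az":0},{"tx":0,"ty":0,"tz":0,"ax":0,"ay":0,"az":0},{"tx":0,"ty":0,"tz":0,"ax":0,"ay":0,"az":0},{"tx":0,"ty":0,"tz":0,"ax":0,"ay":0,"az":0},{"tx":0,"ty":0,"tz":0,"ax":0,"ay":0,"az":0}]' 85
python3 -m pendant '[{"tx":0,"ty":-15,"tz":0,"ax":0,"ay":0,"az":0},{"tx":0,"ty":-30,"tz":0,"ax":0,"ay":0,"az":0},{"tx":0,"ty":-40,"tz":0,"ax":0,"ay":0,"az":0},{"tx":0,"ty":-40,"tz":0,"ax":0,"ay":0,"az":0},{"tx":0,"ty":0,"tz":0,"ax":0,"ay":0,"az":0},{"tx":0,"ty":0,"tz":0,"ax":0,"ay":0,"az":0},{"tx":0,"ty":0,"tz":0,"ax":0,"ay":0,"az":0}]'
python3 meas.py k_wrist; python3 - <<'E'
from station import *
import cv2
c=camera("side"); cv2.imwrite("pics/k_side.png",c["pixels"][:,:,::-1])
E
```

```text
clock: 27.62
position: [0.5338, -0.2602, 0.1046]
tcp_rot: [-0.706, 0.707, -0.032, 0.033]
contact_force: [-1.4, -5.9, 4.8]
grip_width: 0.28
clock: 28.25
position: [0.5335, -0.2589, 0.104]
tcp_rot: [0.706, -0.706, 0.032, -0.032]
contact_force: [-0.0, 0.3, 0.4]
grip_width: 1.001
clock: 29.12
position: [0.5324, -0.2584, 0.2275]
tcp_rot: [0.707, -0.706, 0.033, -0.031]
contact_force: [-0.2, 0.1, 0.2]
grip_width: 0.996
handle 1406 [ -0.7 -74.5] [23.8 35.4] 1.11 medz 142.2
face top 1611 [ -0.2 -39.4] [59.8 38.7] 0.15 medz 93.2
radish 5767 [-0.6 10.3] [109.2  42.2] 89.67 medz 89.8
ridge top z [90.2 92.5] pca [-6.000e-04 -6.354e-01] z slope [4.00000e-04 8.95755e+01]
plate top 3254 [-0.6 84.7] [110.2  20.2] 0.07 medz 115.2
t 29.18 pos [ 0.5325 -0.2585  0.2274] grip 84.7 F [-0.9  0.2  0.8]
axes x [ 0.996 -0.091 -0.003] y [-0.003  0.002 -1.   ] z [0.091 0.996 0.001]
turn first rotvec deg [-0.08  0.04 -0.17]
shift before turn (old axes) [  2.1 124.3 -92.5]  after turn (new axes) [  1.8 124.4 -92.4]
```

View pics/k_wrist.png

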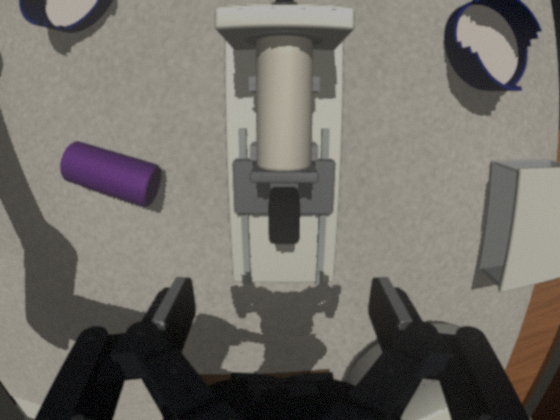

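View pics/k_side.png

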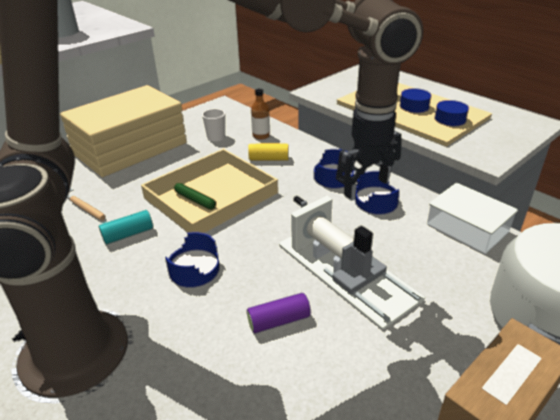

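The radish is clamped between pusher and plate (handle measured at y −74.5 mm, pusher about 0.091). The gripper is clear and the cucumber is in place.

```bash
python3 -c "
from station import *
print(job_done()); print(sense()['clock'])"
```

```text
the job is handed in; nothing more can be done
None
the job is handed in; nothing more can be done
```

The radish is loaded in the slicer and the job is handed in, at about 29 s on the clock. No verdict was reported.

**What I did:**
- **Pusher back:** I gripped the handle and drew it back about 86 mm, to roughly 2 mm from its rear stop.
- **Radish:** I lowered it level onto both saddles and kept hold of it while it pressed down with about 11 N. After about 0.8 s of contact I let go.
- **Pusher forward:** I slid it up against the radish until travel stopped while the force kept rising to about 10 N. Then I let go and rose clear.

**Last checks:**
- **Pusher:** it stands at about 0.090–0.091 m, measured from the handle relative to the plate. The tool's travel agrees to about 2 mm.
- **Radish sideways and angle:** it is in line with the plate centre to within about 0.5 mm. Its angle to the slicer axis is below 0.01 rad.
- **Radish height:** the axis was at about 65.7 mm just before release, against a nominal 66 mm. Its top-surface depth readings were unchanged after the push.
- **Radish lengthwise:** I did not measure its middle at the end. Clamped against the plate, it should be at about +14 mm.
- **Clear of everything:** the gripper is open, well above the slicer, and reads about zero force. The cucumber looks unmoved in the side view; I did not re-measure it.

**What went wrong or disagreed:**
- The first few pendant calls were refused because every row needs all six keys.
- The tool drifted about 2 mm sideways during the lowering. I corrected it before the radish touched the saddles.
- The top and wrist cameras disagreed by about 1–2 mm. I used the wrist camera's values.

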